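Point out the undersized clay ball and where it goes

TASK

One clay ball in the egg tray was rolled too small: show the helper which it is by pointing down at it with the fingertips a few centimetres above it for two seconds, touching nothing. Then lift well clear and point in the same way at the round basin, just above the middle of its mouth, to show where the ball is to go, and finish there, still pointing. Point low over no other ball and not at the square crate: pass over them well up, and leave everything where it lies.

Things in the scene. Friction and masses are not known exactly. Their poses are not given: they have to be found in the camera images.
- small_ball: The undersized ball: hand-rolled brown clay, 36 mm across, sitting in one cup of the tray with its top 40 mm above the table. Its origin is its centre. It is the only ball in the tray of this size.
- tray: Moulded-pulp egg tray (beige, fixed), 270 x 270 mm, lying in front of the robot: 4 x 4 cups at 60 mm pitch, peaks between the cups 44 mm high. Origin under its centre, on the table; x and y along the rows of cups, z up. Eight of its cups hold a ball; which cup holds which ball varies.
- basin_mouth (a point): Centre of the open mouth of the round grey basin, at rim height, 90 mm above the table. The basin is 236 mm across the rim, 170 mm across the foot, with a few broken half balls on its floor; it stands to the left or to the right of the tray.
- crate_mouth (a point): Centre of the open mouth of the square grey crate, at rim height, 90 mm above the table. The crate is 206 mm square, holds a few sound balls, and stands on the other side of the tray from the basin.
- trowel: Hand trowel lying crosswise beyond the tray, about 300 mm long, 29 mm high: wooden handle, steel blade. Origin on the table at the root of the blade; x towards the blade's tip. Loose bystander.
- jar: Closed amber glass jar with a steel lid, 68 mm across, 100 mm tall, standing beyond the tray at its right corner. Origin at the centre of its foot. Loose bystander.
- ball_1: A full-size clay ball, 56 mm across, in another cup of the tray, its top 60 mm above the table. Its origin is its centre.
- ball_2: A full-size clay ball, 56 mm across, in another cup of the tray, its top 60 mm above the table. Its origin is its centre.
- ball_3: A full-size clay ball, 56 mm across, in another cup of the tray, its top 60 mm above the table. Its origin is its centre.
- ball_4: A full-size clay ball, 56 mm across, in another cup of the tray, its top 60 mm above the table. Its origin is its centre.
- ball_5: A full-size clay ball, 56 mm across, in another cup of the tray, its top 60 mm above the table. Its origin is its centre.
- ball_6: A full-size clay ball, 56 mm across, in another cup of the tray, its top 60 mm above the table. Its origin is its centre.
- ball_7: A full-size clay ball, 56 mm across, in another cup of the tray, its top 60 mm above the table. Its origin is its centre.
Mind the look-alikes: they are no part of the job. Leave any pink or purple look-alike of the small_ball alone.

How it is judged:
By the outcome, as a careful person would: the job done as asked, in the order asked, and still so for the second after the job is handed in, with the robot touching nothing.
It also fails if it takes over 38 s, if anything falls off the work surface, if the arm or the gripper's body presses on something with over 40 N, if the wrist force passes 120 N, or if a joint passes its speed limit or range.

ROBOT

A 7-joint arm with a two-finger parallel gripper is mounted at the origin on the work surface. World frame = base frame: x ahead of the robot, y to its left, z up, the work surface at z = 0. Lengths are in m, angles in rad, forces in N, time in s.
With the tool pointing down it reaches from about 0.425 to 0.8 m from the base axis. Payload 8.3 kg.
Tool frame: the origin (TCP) lies between the finger pads; the fingertips stand 22 mm ahead of it and the grasp point (between the pads) lies 3 mm ahead of it; z points along the fingers, y is the direction in which the jaws open and shut (so a half turn about z gives the same grasp; the last joint's range is limited). The gripper opens to 85 mm and grips with 20 to 120 N. Pads are 22 mm wide; open, the fingers measure 114 mm over their backs; the gripper's body (76 mm by 85 mm) begins 54 mm behind the grasp point. The pads swing forward as they close: fully open they stand 13 mm farther back than shut.
Start: joints at [-0.063, 0.383, 0.016, 1.37, -0.006, 1.388, -0.046], TCP at [0.625, 0, 0.253] pointing down, gripper open.
Joint ranges: [-2.95, 2.95], [-0.25, 2.06], [-1.52, 1.56], [0.18, 2.33], [-1.44, 4.58], [0.02, 2.06], [-3.01, 3.01]. Speed limits (rad/s): [2.39, 2.39, 3.01, 3.01, 3.14, 3.14, 3.14].

INTERFACE

Orientations are given as a unit quaternion [w, x, y, z].
In Python, from rig import manip gives the robot as it stands. The module is installed in compiled form; this text tells all that it offers.
- The arm moves only by the tool servo_tool, never from a script. Its argument "moves" is text: rows parted by semicolons, each of 4 numbers parted by spaces: the shift along the tool's x, y, z in mm, then the turn about the tool's z in degrees. In form: x y z yaw; .... A call has exactly 10 rows; each row is the pose to reach, as a shift and turn from the pose measured when the call began, along the tool's axes at that moment; what a row does not reach only later rows make up. A row lasts 1/10 s, in which the tool goes at most 50 mm and 8.59 degrees, less where a joint would pass 70% of its speed; a pose out of reach is approached as far as the arm can. A call with a gripper value outside its range is refused whole. "claw" is the finger opening in mm, from 0 to 85.4, set as the call begins (left out, the last holds). The fingers move at their own pace and stop on an object; the grip force is fixed at half the most. Time passes only in rows, so rows that repeat a pose let the fingers close, or fill a call up. It gives the time, the measured TCP pose, the force and the opening at its end, in the units of the state.
- manip.state(): the state, without advancing time (a new reading comes with each control period).
- manip.grab_frame(name): name is "scene" or "side" or "wrist"; returns a dict with "color" (400x640x3 uint8, red, green, blue), "z_map" (400x640 float32, m along the optical axis (not along the pixel's ray), 0 where there is no reading), "intrinsics" (3x3 intrinsics, pixels), "dist_coeffs" ([k1, k2, p1, p2, k3] as OpenCV has them; the pictures are not rectified), "position" and "rotation" of the camera in the world. Camera axes: x right, y down, z forward; pixel columns grow to the right and rows downward; lengths in m; the calibration is good to about 2 mm. A picture is of the moment at which its call begins.
- manip.job_done(): hands the job in, once; it reports no verdict.
The state is a dict: "clock": time; "joint_pos": joint angles; "dq": joint speeds; "joint_torque": joint torques, N m; "tool_pos": TCP position; "tcp_rot": TCP orientation; "ft_force": force on the tool from outside, world axes, zero at the start; "moment": the same for the moment, N m; "gripper_width": opening from 0.0 (shut) to 1.0 (fully open).
Only numpy, scipy, OpenCV 4.12 (cv2) and the standard library are available. Lean on these libraries where they do the work, as an engineer would, in place of code of your own. Each camera call takes 0.05 s, during which the arm holds its last target. There are 200 camera calls.

## Working session

There is one attempt and no reset: what is moved stays moved. The work goes in short steps, Python scripts to look and compute and a tool call to move; the robot and the scene stay as the last step left them, time stands still between calls to the robot, and variables do not carry over. Pictures are saved under pics/ and viewed, about 8 in all and at most 12, crops included, and the job is handed in when it is done.

Besides the shell and the picture viewer there is one more tool, called after ">>>" as name(argument=value, ...) on one line, values as JSON. servo_tool: Moves the arm, as the interface text tells. Its arguments: {"type":"object","properties":{"moves":{"type":"string"},"claw":{"type":"number"}},"required":["moves"]}

```bash
mkdir -p pics; cat > h.py <<'E'
import numpy as np, cv2, pickle
from rig import manip
def grab(n,save=None):
    f=manip.grab_frame(n)
    if save: cv2.imwrite(f'pics/{save}.png',f['color'][:,:,::-1]); pickle.dump({k:f[k] for k in f},open(f'pics/{save}.pkl','wb'))
    return f
def cloud(f):
    K=np.array(f['intrinsics']); h,w=f['z_map'].shape
    uv=np.stack(np.meshgrid(np.arange(w),np.arange(h)),-1).reshape(-1,1,2).astype(np.float64)
    n=cv2.undistortPoints(uv,K,np.array(f['dist_coeffs'],float)).reshape(h,w,2)
    r=np.dstack([n,np.ones((h,w))])
    R=np.array(f['rotation'])
    if R.size==4: 
        from scipy.spatial.transform import Rotation as Ro
        R=Ro.from_quat(np.roll(R.ravel(),-1)).as_matrix()
    return (r*f['z_map'][...,None])@R.T+np.array(f['position']), r@R.T
E
python3 - <<'E'
from h import *
for n in ['scene','side','wrist']:
    f=grab(n,n+'0'); print(n,f['position'],np.array(f['rotation']).round(3).tolist(),(f['z_map']>0).mean())
s=manip.state(); print({k:np.round(s[k],3).tolist() for k in s})
a=[cv2.imread(f'pics/{n}0.png') for n in ['side','wrist']]
cv2.imwrite('pics/sw.png',cv2.resize(np.vstack(a),(480,600)))
E
```

```text
scene [0.96438485 0.48239242 0.78768067] [-0.128, 0.308, 0.879, -0.34] 0.995890625
side [ 0.37731744 -0.69212577  0.92572397] [-0.343, 0.93, -0.128, 0.043] 0.99591796875
wrist [0.62422934 0.07551703 0.37189001] [0.151, 0.989, -0.0, -0.0] 0.99609765625
{'clock': 0.15, 'joint_pos': [-0.063, 0.384, 0.016, 1.371, -0.006, 1.388, -0.046], 'dq': [0.001, -0.004, -0.0, -0.004, 0.002, 0.002, -0.003], 'joint_torque': [0.003, -62.815, 0.846, -37.216, 0.017, 0.011, -0.0], 'tool_pos': [0.625, 0.0, 0.253], 'tcp_rot': [-0.001, 0.707, 0.707, -0.001], 'ft_force': [-0.005, 0.131, -0.216], 'moment': [0.005, 0.046, -0.017], 'gripper_width': 0.999}
```

View pics/scene0.png

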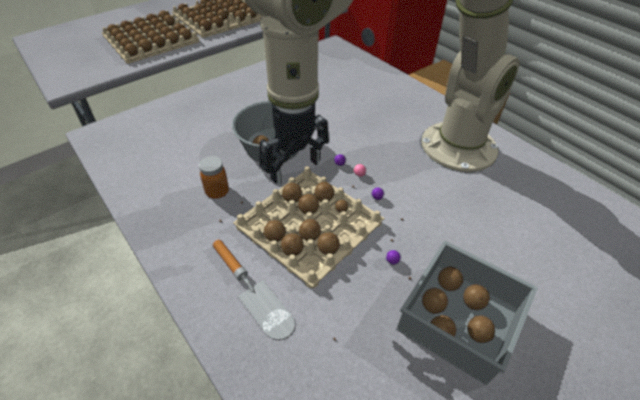

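View pics/sw.png

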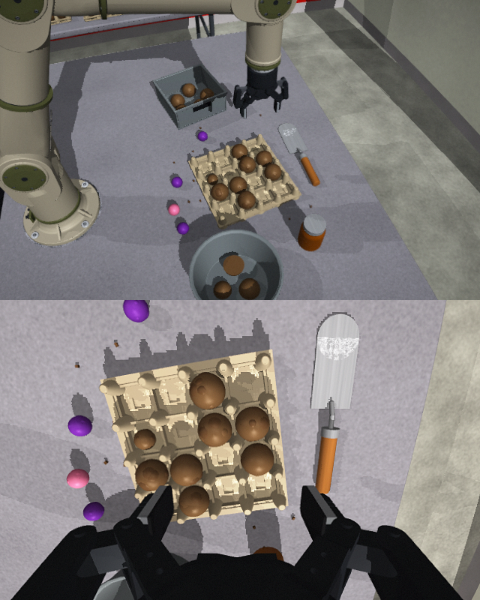

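The scene view shows the tray with 8 brown balls. The small one is at scene (341,205), about side (283,239) and wrist (192,187). The crate is on the left (+y) and the basin on the right. I'll measure each of them and take one enlarged crop.

```bash
python3 - <<'E'
from h import *
from scipy.optimize import least_squares
from scipy.spatial.transform import Rotation as Ro
F={n:pickle.load(open(f'pics/{n}0.pkl','rb')) for n in ['scene','side','wrist']}
rim=[]
for n,f in F.items():
    P,D=cloud(f); hsv=cv2.cvtColor(f['color'],cv2.COLOR_RGB2HSV)
    m=((hsv[...,0]<16)&(hsv[...,1]>90)&(hsv[...,2]>30)&(P[...,2]>.015)&(P[...,2]<.075)&(P[...,0]>.35)&(abs(P[...,1])<.2)).astype(np.uint8)
    m=cv2.morphologyEx(m,cv2.MORPH_OPEN,np.ones((3,3)))
    m=cv2.erode(m,np.ones((3,3)))
    c,l,st,ce=cv2.connectedComponentsWithStats(m)
    print(n)
    for i in range(1,c):
        if st[i,4]<25: continue
        p=P[l==i]
        s=least_squares(lambda v:np.linalg.norm(p-v[:3],axis=1)-v[3],np.r_[np.median(p,0)-[0,0,.01],.025],loss='soft_l1',f_scale=.001).x
        print(ce[i].round(),st[i,4],'c',s[:3].round(4),'d',round(2*s[3],4),'top',np.percentile(p[:,2],97).round(3))
    g=(abs(P[...,2]-.088)<.005)&(hsv[...,1]<70)&(P[...,1]<-.1)&(P[...,0]>.25)&(P[...,0]<.95)
    q=P[g][:,:2]; rim.append(q)
    if len(q)>30:
        s=least_squares(lambda v:np.linalg.norm(q-v[:2],axis=1)-v[2],[.58,-.3,.116],loss='soft_l1',f_scale=.003).x; print(' rim',len(q),s.round(4),q.min(0),q.max(0))
q=np.vstack(rim); s=least_squares(lambda v:np.linalg.norm(q-v[:2],axis=1)-v[2],[.58,-.3,.116],loss='soft_l1',f_scale=.003).x; print('rim all',s)
im=cv2.imread('pics/wrist0.png')[60:320,110:400]
im2=cv2.imread('pics/scene0.png')[150:300,220:400]
cv2.imwrite('pics/crop.png',np.hstack([cv2.resize(im,(435,390)),cv2.resize(im2,(365,390))]))
E
```

```text
scene
[224. 253.] 53 c [ -7.2166   0.1598 -34.7729] d 71.4145 top 0.029
[232. 262.] 34 c [ -0.1093   3.2098 -44.2421] d 88.7935 top 0.029
 rim 448 [ 1.0714 -1.0268  0.8357] [ 0.39818837 -1.84763879] [ 0.94190192 -0.25989265]
side
[315. 197.] 29 c [0.5774 0.0553 0.0376] d 0.042 top 0.059
[354. 206.] 30 c [0.6471 0.0034 0.037 ] d 0.0462 top 0.06
[413. 228.] 237 c [ 2.389  -0.1501 -5.6082] d 11.7175 top 0.028
[316. 243.] 25 c [ 0.5405 -0.0751  0.0418] d 0.0358 top 0.06
[325. 246.] 27 c [ 0.5443 -0.0795  0.0395] d 0.0345 top 0.056
[292. 255.] 81 c [ 0.4784 -0.0828  0.0348] d 0.049 top 0.06
[325. 272.] 34 c [ 0.544  -0.1428  0.0374] d 0.0304 top 0.054
 rim 1641 [ 0.4575 -0.3569  0.109 ] [ 0.34328324 -0.44712985] [ 0.6998288  -0.24190506]
wrist
[276. 122.] 1209 c [0.5791 0.0561 0.0312] d 0.0543 top 0.059
[339. 168.] 855 c [0.6484 0.0061 0.0316] d 0.0537 top 0.059
[320. 156.] 29 c [0.6493 0.0041 0.0302] d 0.0582 top 0.049
[285. 174.] 989 c [ 0.5887 -0.0032  0.0321] d 0.0531 top 0.058
[192. 187.] 319 c [ 0.4704 -0.0223  0.0198] d 0.0356 top 0.038
[435. 220.] 1168 c [  6.1337  -0.1877 -21.3748] d 44.1172 top 0.026
[339. 196.] 31 c [ 0.6563 -0.0404  0.0352] d 0.0289 top 0.045
[342. 214.] 719 c [ 0.6574 -0.0527  0.0317] d 0.053 top 0.058
[248. 230.] 850 c [ 0.5388 -0.0714  0.0305] d 0.0546 top 0.058
[201. 234.] 887 c [ 0.4801 -0.0805  0.0319] d 0.053 top 0.058
[257. 270.] 744 c [ 0.5483 -0.1305  0.0313] d 0.0535 top 0.058
 rim 274 [ 0.4529 -0.3376  0.0933] [ 0.36242617 -0.30883624] [ 0.43174062 -0.24425091]
rim all [ 0.45783311 -0.35675942  0.10954252]
```

View pics/crop.png

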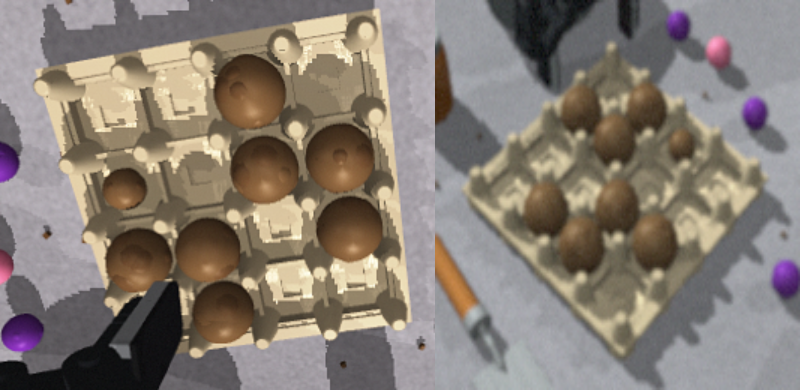

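The candidates are the small brown ball at wrist (192,187), scene (341,205), and seven brown balls fitted at about 54 mm. The small one fits at 35.6 mm with its top at 38 mm, so it matches the description. The pink and purple balls lie outside the tray and are ignored. The target is (0.470, -0.022). I'll shut the gripper and move over it while high up.

>>> servo_tool(moves="-1 -8 0 0; -4 -24 0 0; -7 -46 0 0; -10 -70 0 0; -13 -94 0 0; -16 -116 0 0; -19 -134 0 0; -21 -147 0 0; -22 -154 0 0; -22 -154 0 0", claw=0)

```text
clock: 1.15
tool_pos: [0.4699, -0.0222, 0.2529]
tcp_rot: [-0.0, 0.707, 0.707, -0.0]
ft_force: [-0.2, 0.7, -0.8]
gripper_width: -0.001
```

```bash
python3 - <<'E'
from h import *
from scipy.optimize import least_squares
f=grab('wrist','wrist1'); P,D=cloud(f)
s=manip.state(); print({k:np.round(s[k],4).tolist() for k in ['clock','tool_pos','tcp_rot','dq','gripper_width']})
for n in ['wrist1','side0']:
    f=pickle.load(open(f'pics/{n}.pkl','rb')); P,D=cloud(f); hsv=cv2.cvtColor(f['color'],cv2.COLOR_RGB2HSV)
    d=np.linalg.norm(P[...,:2]-[.458,-.357],axis=-1)
    g=(P[...,2]>.084)&(P[...,2]<.096)&(d<.15)&(d>.08)&(hsv[...,1]<90)
    q=P[g]; 
    print(n,g.sum(), np.percentile(q[:,2],[5,50,95]), q.min(0),q.max(0))
    s=least_squares(lambda v:np.linalg.norm(q[:,:2]-v[:2],axis=1)-v[2],[.458,-.357,.116],loss='soft_l1',f_scale=.002).x; print(s)
    # small ball
    m=(np.linalg.norm(P[...,:2]-[.470,-.022],axis=-1)<.02)&(hsv[...,0]<16)&(hsv[...,1]>90)&(P[...,2]>.022)&(P[...,2]<.05)
    p=P[m]; print('ball pts',len(p),p.mean(0) if len(p) else '')
    if len(p)>20: print(least_squares(lambda v:np.linalg.norm(p-v,axis=1)-.018,[.47,-.022,.022],loss='soft_l1',f_scale=.001).x)
E
```

```text
{'clock': 1.2, 'tool_pos': [0.4706, -0.022, 0.2529], 'tcp_rot': [-0.0003, 0.7071, 0.7071, -0.0003], 'dq': [-0.0032, 0.0201, -0.0033, -0.0178, 0.0001, -0.0007, -0.001], 'gripper_width': 0.0008}Traceback (most recent call last):
  File "<stdin>", line 10, in <module>
    return _quantile_unchecked(
        a, q, axis, out, overwrite_input, method, keepdims, weights)
    return _ureduce(a,
                    func=_quantile_ureduce_func,
    ...<5 lines>...
                    overwrite_input=overwrite_input,
                    method=method)
    r = func(a, **kwargs)
    result = _quantile(arr,
                       quantiles=q,
    ...<2 lines>...
                       out=out,
                       weights=wgt)
    slices_having_nans = np.isnan(arr[-1, ...])
                                  ~~~^^^^^^^^^
IndexError: index -1 is out of bounds for axis 0 with size 0
```

View pics/wrist1.png

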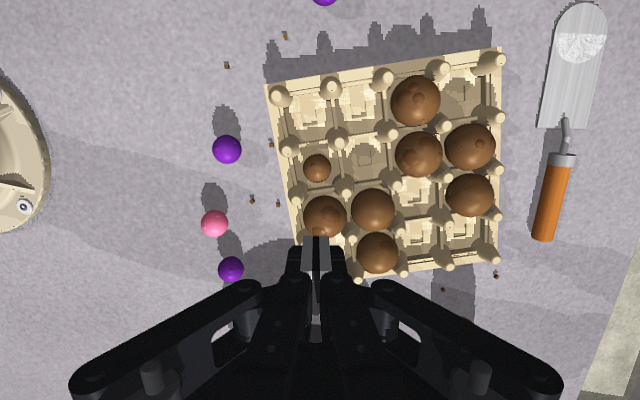

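The wrist view shows the shut fingertips at (317,240) in the same column as the small ball at (317,168), which has one full-size ball beside it at (325,216). I'll descend so the tips stop about 31 mm above its top.

>>> servo_tool(moves="0 0 8 0; 0 0 24 0; 0 0 46 0; 0 0 70 0; 0 0 94 0; 0 0 116 0; 0 0 136 0; 0 0 150 0; 0 0 158 0; 0 0 160 0")

```text
clock: 2.2
tool_pos: [0.4699, -0.0219, 0.0916]
tcp_rot: [-0.001, 0.707, 0.707, -0.001]
ft_force: [0.8, 0.3, -0.5]
gripper_width: -0.002
```

```bash
python3 - <<'E'
from h import *
from scipy.optimize import least_squares
s=manip.state(); print({k:np.round(s[k],4).tolist() for k in ['clock','tool_pos','dq','ft_force']})
grab('side','side2'); grab('scene','scene2')
for n in ['side0','side2','scene2']:
    f=pickle.load(open(f'pics/{n}.pkl','rb')); P,D=cloud(f); hsv=cv2.cvtColor(f['color'],cv2.COLOR_RGB2HSV)
    d=np.linalg.norm(P[...,:2]-[.458,-.357],axis=-1)
    g=(P[...,2]>.084)&(P[...,2]<.096)&(d<.15)&(d>.08)&(hsv[...,1]<90)
    q=P[g]
    if len(q)<20: print(n,len(q)); continue
    s=least_squares(lambda v:np.linalg.norm(q[:,:2]-v[:2],axis=1)-v[2],[.458,-.357,.116],loss='soft_l1',f_scale=.002).x
    s2=least_squares(lambda v:np.linalg.norm(q[:,:2]-v[:2],axis=1)-.116,[.458,-.357],loss='soft_l1',f_scale=.002).x
    print(n,len(q),q.min(0).round(3),q.max(0).round(3),s.round(4),s2.round(4),np.percentile(q[:,2],[5,50,95]).round(4))
a=cv2.imread('pics/scene2.png')[80:300,180:420]; b=cv2.imread('pics/side2.png')[160:400,200:440]
cv2.imwrite('pics/c2.png',np.hstack([cv2.resize(a,(400,400)),cv2.resize(b,(400,400))]))
E
```

```text
{'clock': 2.2, 'tool_pos': [0.4699, -0.0219, 0.0916], 'dq': [0.0005, 0.0044, 0.0011, -0.0021, 0.0005, -0.0255, 0.001], 'ft_force': [0.7849, 0.3339, -0.5431]}
side0 1513 [ 0.343 -0.447  0.084] [ 0.571 -0.242  0.094] [ 0.4571 -0.357   0.1091] [ 0.455  -0.3641] [0.0848 0.0883 0.0915]
side2 1518 [ 0.343 -0.448  0.084] [ 0.57  -0.242  0.094] [ 0.4572 -0.357   0.109 ] [ 0.455  -0.3643] [0.0848 0.0885 0.0916]
scene2 659 [ 0.343 -0.469  0.084] [ 0.572 -0.239  0.096] [ 0.459  -0.3538  0.11  ] [ 0.4601 -0.3514] [0.0849 0.0901 0.0934]
```

View pics/c2.png

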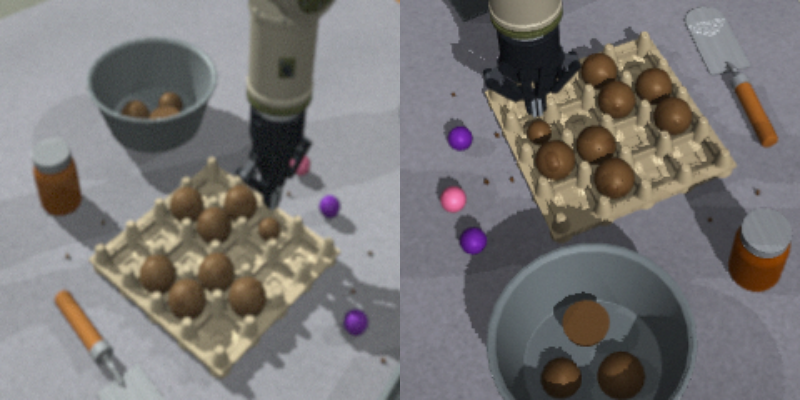

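Both views show the tips directly over the small ball, at crop (270,228) and (540,130), with nothing touched. The basin's mouth centre comes out at about (0.458, -0.355) from two views: extents x .343-.572, y -.469 to -.239. I'll hold for 3 s.

>>> servo_tool(moves="0 0 0 0; 0 0 0 0; 0 0 0 0; 0 0 0 0; 0 0 0 0; 0 0 0 0; 0 0 0 0; 0 0 0 0; 0 0 0 0; 0 0 0 0")

```text
clock: 3.3
tool_pos: [0.4706, -0.0219, 0.0928]
tcp_rot: [-0.0, 0.707, 0.707, -0.0]
ft_force: [-0.6, -0.7, 0.3]
gripper_width: 0.005
```

>>> servo_tool(moves="0 0 0 0; 0 0 0 0; 0 0 0 0; 0 0 0 0; 0 0 0 0; 0 0 0 0; 0 0 0 0; 0 0 0 0; 0 0 0 0; 0 0 0 0")

```text
clock: 4.3
tool_pos: [0.4706, -0.0219, 0.0928]
tcp_rot: [-0.0, 0.707, 0.707, -0.0]
ft_force: [-0.9, -0.8, -0.8]
gripper_width: 0.002
```

>>> servo_tool(moves="0 0 0 0; 0 0 0 0; 0 0 0 0; 0 0 0 0; 0 0 0 0; 0 0 0 0; 0 0 0 0; 0 0 0 0; 0 0 0 0; 0 0 0 0")

```text
clock: 5.3
tool_pos: [0.4706, -0.0219, 0.0928]
tcp_rot: [-0.0, 0.707, 0.707, -0.0]
ft_force: [0.0, 0.2, 0.0]
gripper_width: 0.0
```

>>> servo_tool(moves="0 0 -8 0; 0 0 -24 0; 0 0 -46 0; 0 0 -70 0; 0 0 -94 0; 0 0 -120 0; 0 0 -144 0; 0 0 -164 0; 0 0 -178 0; 0 0 -180 0")

```text
clock: 6.3
tool_pos: [0.4716, -0.0219, 0.2753]
tcp_rot: [0.001, 0.707, 0.707, 0.001]
ft_force: [-0.2, 0.5, 0.1]
gripper_width: -0.003
```

>>> servo_tool(moves="-10 0 0 0; -30 -1 0 0; -60 -2 0 0; -95 -4 0 0; -132 -5 0 0; -170 -7 0 0; -206 -8 0 0; -238 -9 0 0; -265 -10 0 0; -287 -11 0 0")

```text
clock: 7.3
tool_pos: [0.4591, -0.3115, 0.274]
tcp_rot: [0.0, 0.708, 0.706, 0.0]
ft_force: [-0.1, -0.2, -0.9]
gripper_width: 0.002
```

>>> servo_tool(moves="-10 0 0 0; -20 0 0 0; -30 -1 0 0; -38 -2 0 0; -43 -2 0 0; -46 -2 0 0; -46 -2 0 0; -46 -2 0 0; -46 -2 0 0; -46 -2 0 0")

```text
clock: 8.3
tool_pos: [0.4572, -0.3571, 0.2741]
tcp_rot: [0.0, 0.708, 0.707, 0.0]
ft_force: [-0.4, -0.3, 0.2]
gripper_width: -0.003
```

```bash
python3 - <<'E'
from h import *
from scipy.optimize import least_squares
s=manip.state(); print({k:np.round(s[k],4).tolist() for k in ['clock','tool_pos','tcp_rot','dq','ft_force']})
f=grab('wrist','wrist3'); P,D=cloud(f)
d=np.linalg.norm(P[...,:2]-[.458,-.355],axis=-1)
g=(P[...,2]>.084)&(P[...,2]<.096)&(d<.15)&(d>.08)
q=P[g]; print(len(q))
if len(q)>20: print(q.min(0).round(3),q.max(0).round(3),least_squares(lambda v:np.linalg.norm(q[:,:2]-v[:2],axis=1)-v[2],[.458,-.357,.116],loss='soft_l1',f_scale=.002).x.round(4))
E
```

```text
{'clock': 8.3, 'tool_pos': [0.4572, -0.3571, 0.2741], 'tcp_rot': [0.0002, 0.7077, 0.7065, 0.0004], 'dq': [0.0028, 0.0011, 0.0031, -0.0018, 0.0001, -0.0016, -0.0008], 'ft_force': [-0.4004, -0.2657, 0.1562]}
5730
[ 0.343 -0.464  0.084] [ 0.571 -0.243  0.092] [ 0.457  -0.3563  0.109 ]
```

View pics/wrist3.png

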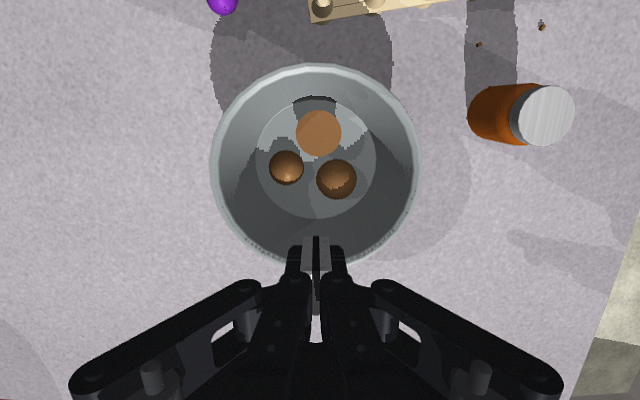

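The wrist view shows the basin's rim centred near (315,165) and holding the half balls. The fit gives a centre of (0.457, -0.356), and the TCP is already above it. I'll descend 134 mm so the tips stop about 28 mm above the rim plane.

>>> servo_tool(moves="0 0 8 0; 0 0 24 0; 0 0 44 0; 0 0 66 0; 0 0 88 0; 0 0 108 0; 0 0 122 0; 0 0 130 0; 0 0 134 0; 0 0 134 0")

```text
clock: 9.35
tool_pos: [0.4574, -0.3572, 0.1401]
tcp_rot: [0.0, 0.708, 0.707, 0.0]
ft_force: [0.1, -0.1, 0.4]
gripper_width: -0.003
```

>>> servo_tool(moves="0 0 0 0; 0 0 0 0; 0 0 0 0; 0 0 0 0; 0 0 0 0; 0 0 0 0; 0 0 0 0; 0 0 0 0; 0 0 0 0; 0 0 0 0")

```text
clock: 10.35
tool_pos: [0.4573, -0.3572, 0.1401]
tcp_rot: [0.0, 0.708, 0.706, 0.0]
ft_force: [-0.3, 0.0, 0.2]
gripper_width: 0.003
```

>>> servo_tool(moves="0 0 0 0; 0 0 0 0; 0 0 0 0; 0 0 0 0; 0 0 0 0; 0 0 0 0; 0 0 0 0; 0 0 0 0; 0 0 0 0; 0 0 0 0")

```text
clock: 11.35
tool_pos: [0.4573, -0.3572, 0.1401]
tcp_rot: [0.0, 0.708, 0.706, 0.0]
ft_force: [-0.3, -0.4, 0.4]
gripper_width: 0.001
```

>>> servo_tool(moves="0 0 0 0; 0 0 0 0; 0 0 0 0; 0 0 0 0; 0 0 0 0; 0 0 0 0; 0 0 0 0; 0 0 0 0; 0 0 0 0; 0 0 0 0")

```text
clock: 12.35
tool_pos: [0.4573, -0.3572, 0.1401]
tcp_rot: [0.0, 0.708, 0.706, 0.0]
ft_force: [-0.8, 1.3, -1.4]
gripper_width: 0.001
```

```bash
python3 - <<'E'
from h import *
s=manip.state(); print({k:np.round(s[k],4).tolist() for k in ['clock','tool_pos','dq','ft_force']})
grab('side','side4'); grab('scene','scene4')
a=cv2.imread('pics/scene4.png')[60:350]; b=cv2.imread('pics/side4.png')
cv2.imwrite('pics/c4.png',np.hstack([cv2.resize(a,(400,300)),cv2.resize(b,(400,300))]))
E
```

```text
{'clock': 12.35, 'tool_pos': [0.4573, -0.3572, 0.1401], 'dq': [0.0022, -0.0006, -0.0004, 0.0005, 0.0001, 0.0001, -0.0002], 'ft_force': [-0.7717, 1.2539, -1.4404]}
```

View pics/c4.png

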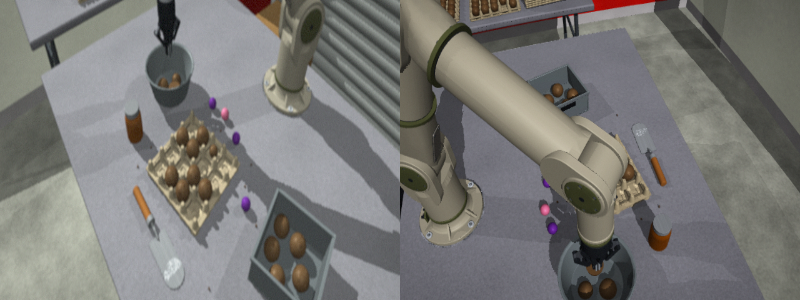

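The gripper points down over the middle of the basin mouth, at crop (168,48) and (597,268). The tray, balls, jar, trowel and crate look undisturbed, so I'm handing in.

```bash
python3 -c "
from rig import manip
print(manip.job_done())"
```

```text
the job is handed in; nothing more can be done
None
```

I pointed at the undersized ball, then at the basin, and handed the job in at about 12.4 s with the arm still pointing at the basin.

- **Ball:** I picked out the small ball at (0.470, -0.022). It fits at 35.6 mm across, against about 54 mm for the other seven. With the gripper shut, I held the fingertips about 31 mm above it for 3 s, then lifted 180 mm straight up.
- **Basin:** I crossed with the fingertips about 0.25 m up and stopped 28 mm above the rim plane. The TCP finished at (0.457, -0.357), and the wrist-camera fit of the mouth centre was (0.457, -0.356).
- **Last checks:** The wrist force stayed at noise level, about 2 N or less. The last pictures showed nothing visibly moved.
- **Disagreements:** The rim fits gave a radius of about 109 mm against the nominal 118 mm, probably because they picked up the inner lip. The basin centre agreed to about 3 mm across the cameras.

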